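Clamp a pressure-filter cell and put gas on it

ROBOT

A 7-joint arm with a two-finger parallel gripper is mounted at the origin on the work surface. World frame = base frame: x ahead of the robot, y to its left, z up, the work surface at z = 0. Lengths are in m, angles in rad, forces in N, time in s.
With the tool pointing down it reaches from about 0.425 to 0.8 m from the base axis. Payload 8.3 kg.
Tool frame: the origin (TCP) lies between the finger pads; the fingertips stand bot.finger_overhang ahead of it and the grasp point (between the pads) is the TCP (bot.finger_overhang is the distance from the TCP to the fingertips, in m); z points along the fingers, y is the line along which they close (so a half turn about z gives the same grasp; the last joint's range is limited). The gripper opens to 85 mm and grips with 20 to 120 N. Pads are 22 mm wide; open, the fingers measure 114 mm over their backs; the gripper's body (76 mm by 85 mm) begins 54 mm behind the grasp point. The pads swing forward as they close: fully open they stand 13 mm farther back than shut.
Start: joints at [1.146, 0.383, 0.016, 1.37, -0.006, 1.388, -0.046], TCP at [0.221, -0.585, 0.25] pointing down, gripper open.
Joint ranges: [-2.95, 2.95], [-0.25, 2.06], [-1.52, 1.56], [0.18, 2.33], [-1.44, 4.58], [0.02, 2.06], [-3.01, 3.01]. Speed limits (rad/s): [2.39, 2.39, 3.01, 3.01, 3.14, 3.14, 3.14].

INTERFACE

Orientations are given as a unit quaternion [x, y, z, w].
In Python, from station import bot gives the robot as it stands. The module is installed in compiled form; this text tells all that it offers.
- The arm moves only by the tool send_rows, never from a script. Its arguments are lists of equal length, an entry for each row: "dp": the shift along the tool's x, y, z scaled (see below), a list of three; "dr": the turn, a rotation vector about the tool's x, y, z scaled (see below), a list of three; "claw": the closure, from 0 (fully open) to 1 (shut). A call has 1 to 5 rows; each row is the pose to reach, as a shift and turn from the pose commanded when the call began, along the tool's axes at that moment; what a row does not reach only later rows make up. The controller multiplies each number of a shift by 30 cm and each number of a turn by 1.5 rad. A row lasts 1/12 s, in which the tool goes at most 41.7 mm and 7.16 degrees, less where a joint would pass 70% of its speed; a pose out of reach is approached as far as the arm can. A call with a number of a shift or a turn outside -1 to 1 is refused whole. A call with a gripper value outside its range is refused whole. The fingers move at their own pace and stop on an object; the grip force is fixed at half the most. Time passes only in rows, so rows that repeat a pose let the fingers close. It gives the time, the measured TCP pose, the force, the opening and the grip force at its end, in the units of the state.
- bot.sense(): the state, without advancing time (a new reading comes with each control period).
- bot.snapshot(name): name is "side" or "top"; returns a dict with "frame" (420x560x3 uint8, red, green, blue), "mtx" (3x3 intrinsics, pixels), "rvec" (rotation vector, rad) and "tvec" (3), from world to camera coordinates, as OpenCV has them. Camera axes: x right, y down, z forward; pixel columns grow to the right and rows downward; lengths in m; the calibration is good to about 2 mm. A picture is of the moment at which its call begins. There is no depth.
- bot.hand_in(): hands the job in; it is judged then, once.
Trained networks look in the newest picture that a camera, given by its name, has taken for a name from the list of things; names that differ only in an ending like _2 or _b are one class to them, and where a whole thing is asked for, a point or a joint stands for the part that bears it (a point fixed in the world has none). Each returns a list of dicts, best first, with "conf" (0 to 1); they miss things now and then, are a little off and sometimes report something else, mostly with a low value. They report only what shows in the picture. A call takes as long as a camera call.
- bot.boxes_of(camera, query): "pixel" ([column, row] in pixels, amid what is visible of it).
- bot.outline_of(camera, query): "pixels" (420x560 bool, what is visible of it) and "pixel" ([column, row] in pixels, amid what is visible of it).
The state is a dict: "time_s": time; "joint_positions": joint angles; "joint_velocities": joint speeds; "effort": joint torques, N m; "eef_pos": TCP position; "tcp_rot": TCP orientation; "contact_force": force on the tool from outside, world axes, zero at the start; "moment": the same for the moment, N m; "grip_width": opening from 0.0 (shut) to 1.0 (fully open); "finger_force": force on a finger pad.
Only numpy, scipy, OpenCV 4.12 (cv2) and the standard library are available. Lean on these libraries where they do the work, as an engineer would, in place of code of your own. Each camera call takes 0.05 s, during which the arm holds its last target. There are 200 camera calls.

TASK

Get the pressure filter ready to run: turn the crank of the screw clamp clockwise until its pad just meets the filter cell standing under it, then give it half a turn more. After that shut the vent valve (the console with the silencer on its pipe) fully to its stop, and only then open the gas valve (the console with the round gauge) fully to its stop. Do not disturb the bottles, the dishes or the spare cell.

Things in the scene. Friction and masses are not known exactly. Their poses are not given: they have to be found in the camera images.
- press: white and aluminium screw clamp, fixed. Origin on the bench under the vertical screw axis. Base 200 (x) x 160 (y) x 30 mm; two columns at y = +-66 mm; crossbeam 50 (x) x 160 (y) mm, top 190 mm above the bench (a collar reaches 198 mm within 16 mm of the axis).
- crank (a joint): angle of the clamp's crank, rad, grows clockwise seen from above; the pad comes down 12 mm per turn (1.91 mm per rad), crank and knob with it. Friction about 0.15 N m; stays where it is left. At 0 the pad's underside is 125 mm above the bench and the crank points to the press's -x.
- crank_hub (a point): on the screw axis at the top face of the flat crank arm (18 mm wide, 10 mm thick), 232 mm above the bench at crank = 0; nothing on the crank but the knob rises above this face.
- crank_knob (a point): centre of the upright black knob on the crank, 55 mm from the screw axis; 21 mm dia, 50 mm tall, this point 27 mm above the crank arm's top face. It spins freely on its own pin, so it can be held with a fixed hand while the crank goes round.
- clamp_pad (a point): centre of the underside of the clamp's round steel pad (60 mm dia), which moves down on the screw axis.
- bed (a joint): how far the sprung steel bed (84 mm dia, top 45 mm above the bench) under the cell has been pushed down, m; 0 until the pad bears on the cell, then it sinks as the pad does (6 mm for half a turn). Spring: 8 N at once, then 1.5 N per mm.
- cell_tall: taller steel filter cell, 78 mm dia, 70 mm tall, origin at the middle of its underside, loose. It stands either on the clamp's bed or on the grey stand; the cell under the pad is the one to be clamped, the other is the spare, to be left alone.
- cell_short: shorter steel filter cell, 78 mm dia, 60 mm tall, otherwise as cell_tall.
- stand: grey round stand for the spare cell, 92 mm dia, 45 mm tall, fixed.
- vent: the vent console: brass silencer (26 mm plug) on the pipe at the panel's low edge; no gauge. Grey fixed console 150 mm wide; origin on the bench under the valve; front = own -x (towards the robot at yaw 0). White panel's normal leans 30 deg from vertical to -x. Above it a clear shield: level 4 mm plate, 160 mm wide, x +2 to +76 mm, underside 202 mm above the bench, on two rear posts.
- vent_pivot (a point): on the vent valve's stem axis at mid-thickness of the lever's grip, 33 mm above the panel along its normal; axes as the console's (the stem leans 30 deg from z to -x). A brass pipe (18 mm dia, top 19 mm above the panel; near the stem 34 mm dia, top 27 mm) runs along the middle of the slope under the lever.
- vent_tip (a point): end of the vent lever's black grip, 95 mm from vent_pivot, mid thickness. The grip is 60 mm long (35 to 95 mm from the stem), 18 mm wide, 14 mm thick (26 to 40 mm above the panel).
- vent_handle (a joint): vent valve lever, rad. 0 = OPEN, hard stop, lever in line with the pipe, pointing down the slope (console -x); pi/2 = SHUT, hard stop, lever crosswise, pointing to console +y. Turns about the tilted stem; friction 0.2 N m (3 N at the grip), stays where left. Starts open or nearly so.
- gas: the gas console: round gauge, 62 mm dia, upright over its shield (x 38 to 58 mm, top 268 mm up). Grey fixed console 150 mm wide; origin on the bench under the valve; front = own -x (towards the robot at yaw 0). White panel's normal leans 30 deg from vertical to -x. Above it a clear shield: level 4 mm plate, 160 mm wide, x +2 to +76 mm, underside 202 mm above the bench, on two rear posts.
- gas_pivot (a point): on the gas valve's stem axis at mid-thickness of the lever's grip, 33 mm above the panel along its normal; axes as the console's (the stem leans 30 deg from z to -x). A brass pipe (18 mm dia, top 19 mm above the panel; near the stem 34 mm dia, top 27 mm) runs along the middle of the slope under the lever.
- gas_tip (a point): end of the gas lever's black grip, 95 mm from gas_pivot, mid thickness. The grip is 60 mm long (35 to 95 mm from the stem), 18 mm wide, 14 mm thick (26 to 40 mm above the panel).
- gas_handle (a joint): gas valve lever, rad. 0 = OPEN, hard stop, lever in line with the pipe, pointing down the slope (console -x); pi/2 = SHUT, hard stop, lever crosswise, pointing to console +y. Turns about the tilted stem; friction 0.2 N m (3 N at the grip), stays where left. Starts shut or nearly so.
- bottle_big: bystander, loose; leave alone. Capped bottle, 72 mm dia, 170 mm tall; origin under its middle.
- bottle_mid: bystander, loose; leave alone. Capped bottle, 60 mm dia, 130 mm tall.
- bottle_amber: bystander, loose; leave alone. Amber bottle, 60 mm dia, 120 mm tall.
- dishes: bystander, loose; leave alone. Two stacked clear dishes, 90 mm dia, 30 mm tall.

How it is judged:
By the outcome, as a careful person would: the job done as asked, in the order asked, and still so for the second after the job is handed in, with the robot touching nothing.
It also fails if it takes over 72 s, if anything falls off the work surface, if the arm or the gripper's body presses on something with over 40 N, if the wrist force passes 120 N, or if a joint passes its speed limit or range.

## Working session

There is one attempt and no reset: what is moved stays moved. The work goes in short steps, Python scripts to look and compute and a tool call to move; the robot and the scene stay as the last step left them, time stands still between calls to the robot, and variables do not carry over. Pictures are saved under pics/ and viewed, at most 10 in all, crops included, and the job is handed in when it is done.

Besides the shell and the picture viewer there is one more tool, called after "Call:" as name(argument=value, ...) on one line, values as JSON. send_rows: Moves the arm, as the interface text tells. Shifts and turns lie within -1 to 1; 1 stands for 30 cm of shift or 1.5 rad of turn. Its arguments: {"type":"object","properties":{"dp":{"type":"array"},"dr":{"type":"array"},"claw":{"type":"array"}},"required":["dp","dr","claw"]}

```bash
mkdir -p pics; python3 - <<'E'
from station import bot
import cv2,numpy as np
s=bot.sense()
for k in s: print(k,np.round(s[k],3))
print(bot.finger_overhang)
for c in("side","top"):
    d=bot.snapshot(c); cv2.imwrite(f"pics/{c}0.png",d["frame"][:,:,::-1])
    R=cv2.Rodrigues(d["rvec"])[0]; print(c,-R.T@d["tvec"].ravel(),R[2],d["mtx"].tolist())
    for q in["press","crank_hub","crank_knob","clamp_pad","cell_tall","cell_short","stand","vent","vent_pivot","vent_tip","gas","gas_pivot","gas_tip","bottle_big","bottle_mid","bottle_amber","dishes"]:
        print(q,[(np.round(x["pixel"]).tolist(),round(x["conf"],2)) for x in bot.boxes_of(c,q)[:2]])
E
```

```text
time_s 0.0
joint_positions [ 1.146  0.384  0.016  1.371 -0.006  1.388 -0.046]
joint_velocities [ 0.001 -0.     0.001 -0.002 -0.     0.001  0.   ]
effort [-1.0000e-03 -6.2759e+01  8.4300e-01 -3.7182e+01  1.7000e-02  1.5000e-02
 -0.0000e+00]
eef_pos [ 0.221 -0.584  0.249]
tcp_rot [ 0.984  0.18  -0.    -0.001]
contact_force [ 0.069 -0.252 -0.061]
moment [0.042 0.014 0.03 ]
finger_force 0.0
grip_width 1.002
0.019
side [0.18396343 0.94386748 0.81489215] [ 0.30403031 -0.78974254 -0.53279667] [[468.71355581604723, 0.0, 280.67005738773497], [0.0, 468.71355581604723, 215.31452510093976], [0.0, 0.0, 1.0]]
press [([269.0, 321.0], 0.77)]
crank_hub [([264.0, 250.0], 0.91)]
crank_knob [([260.0, 251.0], 0.63), ([235.0, 179.0], 0.34)]
clamp_pad [([311.0, 189.0], 0.69), ([260.0, 252.0], 0.64)]
cell_tall [([260.0, 302.0], 0.61), ([251.0, 233.0], 0.43)]
cell_short [([202.0, 256.0], 0.79), ([262.0, 301.0], 0.45)]
stand []
vent [([252.0, 231.0], 0.87)]
vent_pivot [([250.0, 230.0], 0.88)]
vent_tip [([272.0, 233.0], 0.8), ([321.0, 290.0], 0.38)]
gas [([312.0, 191.0], 0.8)]
gas_pivot [([311.0, 187.0], 0.82)
[... 459 characters left out ...]
rank_knob [([242.0, 147.0], 0.47)]
clamp_pad [([195.0, 216.0], 0.74), ([207.0, 221.0], 0.62)]
cell_tall [([211.0, 229.0], 0.47), ([192.0, 213.0], 0.38)]
cell_short [([379.0, 206.0], 0.69)]
stand [([242.0, 159.0], 0.79), ([286.0, 178.0], 0.66)]
vent [([286.0, 179.0], 0.95)]
vent_pivot [([286.0, 177.0], 0.7)]
vent_tip [([281.0, 199.0], 0.47), ([240.0, 148.0], 0.28)]
gas [([392.0, 204.0], 0.78), ([165.0, 152.0], 0.72)]
gas_pivot [([395.0, 203.0], 0.86)]
gas_tip [([380.0, 209.0], 0.67)]
bottle_big [([352.0, 138.0], 0.68)]
bottle_mid [([244.0, 255.0], 0.8), ([206.0, 222.0], 0.31)]
bottle_amber [([167.0, 154.0], 0.81), ([373.0, 204.0], 0.38)]
dishes [([313.0, 259.0], 0.83), ([280.0, 196.0], 0.27)]
```

```bash
python3 - <<'E'
import cv2
a=cv2.imread("pics/side0.png")[130:380,110:400]; cv2.imwrite("pics/s1.png",cv2.resize(a,(696,600),interpolation=cv2.INTER_CUBIC))
a=cv2.imread("pics/top0.png")[110:290,140:440]; cv2.imwrite("pics/t1.png",cv2.resize(a,(800,480),interpolation=cv2.INTER_CUBIC))
E
```

```text
(no output)
```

View pics/s1.png

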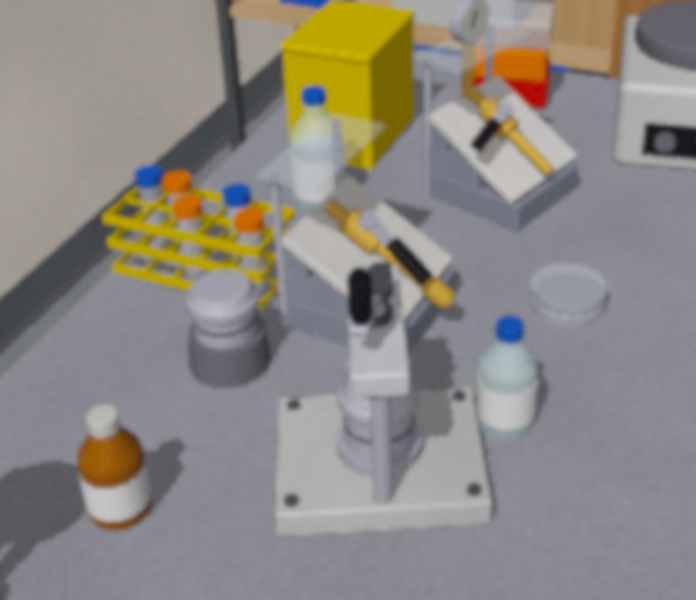

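View pics/t1.png

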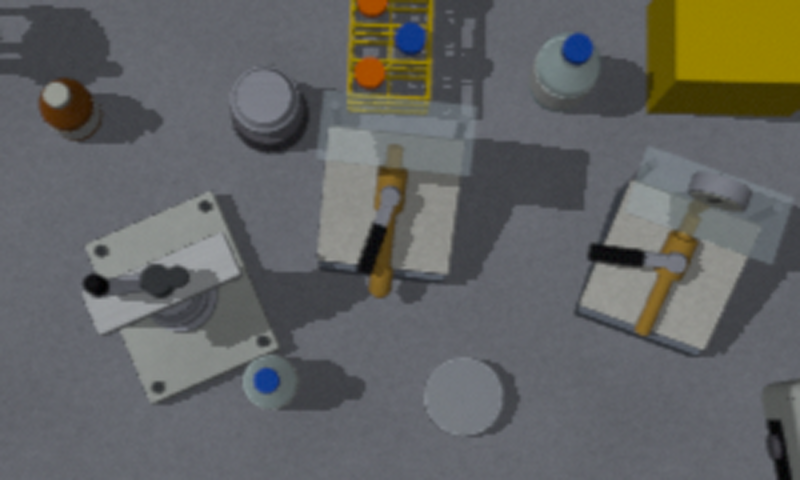

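The top view shows the press at crop (180,300) with the knob at (95,285). The vent is in the middle with its lever down-slope, tip at (368,270). The gas console is on the right with its lever crosswise, tip at (590,252). The spare cell is on the stand at (265,100). Next I fit the models to these picks.

```bash
cat > h.py <<'E'
import numpy as np,cv2
from scipy.optimize import least_squares
from scipy.spatial.transform import Rotation as Ro
C30,S30=np.cos(np.pi/6),.5
def cam(d): return d["mtx"],d["rvec"],d["tvec"]
def pr(c,P): return cv2.projectPoints(np.atleast_2d(P).astype(float),c[1],c[2],c[0],None)[0].reshape(-1,2)
def tri(cs,cc,ps,pt):
    f=lambda X:np.r_[pr(cs,X)[0]-ps,pr(cc,X)[0]-pt]
    r=least_squares(f,[.6,0,.1]); return r.x,np.abs(r.fun).max()
rz=lambda a:Ro.from_euler('z',a).as_matrix()
T=lambda p:np.array(p)*.375+[140,110]
S=lambda p:np.array(p)*(290/696)+[110,130]
E
python3 - <<'E'
from h import *
from station import bot
cs,ct=cam(bot.snapshot("side")),cam(bot.snapshot("top"))
# press
tp=T([(85,247),(210,192),(277,345),(152,402)]); 
def press(v):
    R=rz(v[2]); b=np.array([(.1,.08,.03),(.1,-.08,.03),(-.1,-.08,.03),(-.1,.08,.03)])@R.T+[v[0],v[1],0]
    return b
sp=S([(278,398),(277,513),(489,486),(473,393)]) # +x+? order
def f(v):
    b=press(v); return np.r_[(pr(ct,b)-tp).ravel(),(pr(cs,b[[1,0,3,2]])-sp).ravel()]
r=least_squares(f,[.5,.25,.4],loss='soft_l1'); print("press",r.x,np.round(f(r.x),1))
for n,s,t in[("knobtop",(359,275),(95,284)),("spare top",(222,285),(265,97)),("ventpiv",(372,225),(392,198)),("venttip",(425,282),(368,270)),("gaspiv",(507,118),(676,262)),("gastip",(478,147),(590,252))]:
    print(n,*tri(cs,ct,S(s),T(t)))
for cn,c in(("side",cs),("top",ct)):
  for q in["cell_tall","cell_short","crank_knob","vent_tip","gas_tip","crank_hub"]:
    for o in bot.outline_of(cn,q)[:2]:
        ys,xs=np.nonzero(o["pixels"]); print(cn,q,round(o["conf"],2),xs.min(),xs.max(),ys.min(),ys.max(),len(xs))
np.savez("cams.npz",**{f"{n}{i}":x for n,c in(("s",cs),("t",ct)) for i,x in enumerate(c)})
E
```

```text
press [0.50217924 0.20202523 0.44637244] [-0.9 -0.9  0.  -1.5  1.2  0.3 -0.3  0.7  0.4 -0.9 -0.3  0.4  1.9  5.5
 -0.7 -3.7]
knobtop [0.49328506 0.25467083 0.27170797] 0.7286618444201736
spare top [0.72062278 0.10767666 0.10243959] 0.39262270784004727
ventpiv [ 0.60692984 -0.03629788  0.11655699] 0.08238512895948702
venttip [ 0.53277459 -0.01139052  0.07245547] 0.4750094789188779
gaspiv [ 0.54264173 -0.3493433   0.11012009] 0.4371916847771331
gastip [ 0.5518453  -0.25423722  0.11382273] 0.16032069704630203
side cell_tall 0.8 250 284 289 319 591
side cell_tall 0.62 225 314 240 353 5458
side crank_knob 0.71 254 265 242 265 232
side vent_tip 0.56 260 289 219 247 218
side gas_tip 0.64 306 323 172 192 140
side crank_hub 0.76 254 273 239 270 462
side crank_hub 0.74 309 332 262 312 983
top cell_tall 0.46 198 217 221 231 75
top cell_short 0.83 227 251 135 160 502
top crank_knob 0.57 172 211 209 228 337
top crank_knob 0.39 171 180 213 220 68
top vent_tip 0.67 274 289 180 212 180
top crank_hub 0.61 172 209 210 220 245
```

The spare cell's top triangulates to z≈0.102, so the short cell is on the stand and the tall one is under the pad. I need a closer look at the consoles for the yaw and lever picks.

```bash
python3 - <<'E'
import cv2,numpy as np
s=cv2.imread("pics/side0.png");t=cv2.imread("pics/top0.png")
f=lambda a,x,y:cv2.resize(a[y:y+75,x:x+100],(400,300),interpolation=cv2.INTER_CUBIC)
m=np.vstack([np.hstack([f(s,225,195),f(s,275,140)]),np.hstack([f(t,240,145),f(t,350,165)])])
cv2.imwrite("pics/m1.png",m)
E
```

```text
(no output)
```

View pics/m1.png

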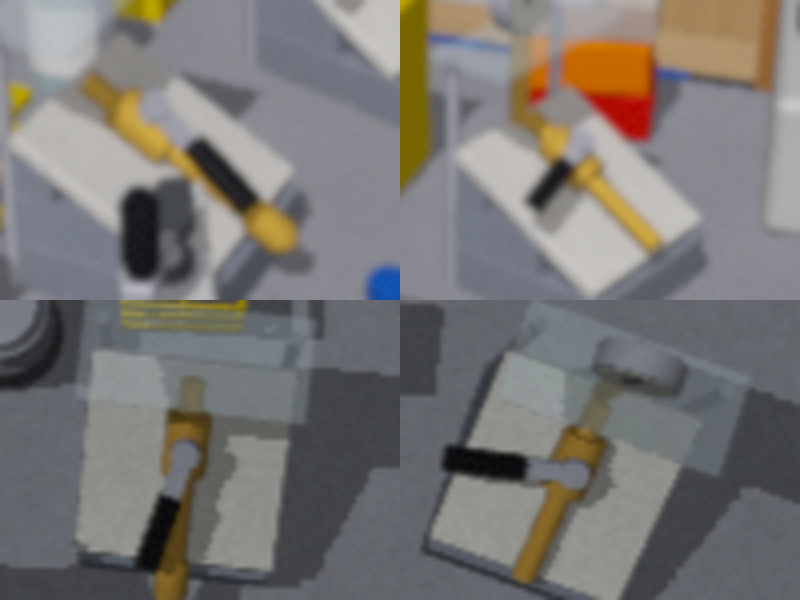

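Montage: the vent hub is at (185,455) and its tip at (147,567). The gas hub is at (575,475) and its tip at (445,457). Both levers sit about 10–20° off their axes. The shield corners are usable for fitting the consoles.

```bash
cat >> h.py <<'E'
_z=np.load("cams.npz"); cs=[_z[f"s{i}"] for i in range(3)]; ct=[_z[f"t{i}"] for i in range(3)]
def console(v):
    x,y,yaw,px,pz,q=v; R=rz(yaw); o=np.array([x,y,0])
    W=lambda p:np.atleast_2d(p)@R.T+o
    piv=np.array([px,0,pz]); d=np.array([-C30*np.cos(q),np.sin(q),-S30*np.cos(q)])
    up=np.array([-S30,0,C30])
    return W([(.002,.08,.204),(.002,-.08,.204),(.076,-.08,.204),(.076,.08,.204)]),W([piv+up*.007,piv+.095*d])
E
python3 - <<'E'
from h import *
A=lambda L,ox,oy,dx,dy:(np.array(L,float)-[dx,dy])/4+[ox,oy]
V=dict(sh=A([(78,398),(305,423),(315,318)],240,145,0,300),i=[0,1,2],t=A([(185,455),(147,567)],240,145,0,300),s=A([(152,105),(248,203)],225,195,0,0),g=[.62,-.04,-.1,-.01,.12,.2])
G=dict(sh=A([(498,400),(720,475),(748,375),(530,305)],350,165,400,300),i=[0,1,2,3],t=A([(575,475),(445,457)],350,165,400,300),s=A([(581,142),(536,203)],275,140,400,0),g=[.55,-.34,-.3,-.01,.12,1.4])
for n,D in(("vent",V),("gas",G)):
    def f(v):
        c,l=console(v); return np.r_[.6*(pr(ct,c[D["i"]])-D["sh"]).ravel(),(pr(ct,l)-D["t"]).ravel(),(pr(cs,l)-D["s"]).ravel()]
    r=least_squares(f,D["g"],loss='soft_l1'); print(n,np.round(r.x,4),"deg",np.degrees(r.x[[2,5]]).round(1),np.round(f(r.x),1)); print(console(r.x)[1].round(4).tolist())
# knob candidates
for kz in(.2805,.2745,.2685):
    best=least_squares(lambda p:pr(ct,[p[0],p[1],kz])[0]-T((95,284)),[.49,.25]).x
    print(kz,best,"side top/bot",pr(cs,[[*best,kz],[*best,kz-.05]]).round(1).tolist())
E
```

```text
vent [ 0.624  -0.0348 -0.0889 -0.0127  0.1228  0.1854] deg [-5.1 10.6] [-0.6 -0.1 -0.1 -0.  -0.   0.  -0.2 -0.6  0.4 -1.   1.3 -0.8  0.4  1.2]
[[0.6078, -0.0334, 0.1288], [0.5323, -0.0091, 0.0761]]
gas [ 0.5554 -0.3515 -0.2966 -0.0118  0.1217  1.3454] deg [-17.   77.1] [-0.2  0.4 -0.1  0.   0.2 -0.2 -0.3 -0.4  0.4 -0.1 -0.1 -0.1  1.1 -0.9
 -0.6  1.2]
[[0.5407, -0.3471, 0.1278], [0.5535, -0.2542, 0.1111]]
0.2805 [0.49062254 0.25231011] side top/bot [[261.7, 240.7], [262.4, 260.8]]
0.2745 [0.49114971 0.25347515] side top/bot [[261.3, 243.4], [262.0, 263.4]]
0.2685 [0.49167688 0.2546402 ] side top/bot [[261.0, 246.1], [261.7, 266.0]]
```

```bash
cat > mv.py <<'E'
import json,sys
from h import *
from station import bot
import os
def st(): return json.load(open("st.json"))
def plan(targets,n=5,sub=None,commit=True,claw=None):
    """targets: list of (pos,rotvec-matrix or None); one row each; writes commanded pose"""
    s=st(); p0=np.array(s["p"]); R0=Ro.from_quat(s["q"]); dp=[];dr=[];pp=p0;RR=R0
    for p,R in targets:
        R=R or R0
        a=np.round(R0.inv().apply(np.array(p)-p0)/.3,3); b=np.round((R0.inv()*R).as_rotvec()/1.5,3)
        P=p0+R0.apply(a*.3); Q=R0*Ro.from_rotvec(b*1.5)
        m=np.linalg.norm(P-pp)*1e3; g=np.degrees((RR.inv()*Q).magnitude())
        if m>41.7 or g>7.16: print("LIMIT",m,g)
        pp,RR=P,Q; dp.append((a+0.).tolist()); dr.append((b+0.).tolist())
    if commit: json.dump(dict(p=pp.tolist(),q=RR.as_quat().tolist()),open("st.json","w"))
    print("dp",json.dumps(dp)); print("dr",json.dumps(dr))
def lin(p,R=None,n=5,start=None):
    s=st(); p0=np.array(s["p"]) if start is None else np.array(start[0]); R0=Ro.from_quat(s["q"]) if start is None else start[1]; R=R or R0
    w=(R0.inv()*R).as_rotvec()
    return [(p0+(np.array(p)-p0)*k/n,R0*Ro.from_rotvec(w*k/n)) for k in range(1,n+1)]
def path(wps,n=5):
    cur=None
    for p,R in wps:
        plan(lin(p,R,n))
DOWN=lambda yaw:Ro.from_matrix(rz(yaw)@np.diag([1,-1,-1]))
E
python3 - <<'E'
from mv import *
s=bot.sense(); json.dump(dict(p=list(map(float,s["eef_pos"])),q=list(map(float,s["tcp_rot"]))),open("st.json","w"))
path([((.30,-.42,.34),DOWN(.25)),((.42,-.25,.34),DOWN(.1)),((.46,-.05,.34),DOWN(0)),((.48,.15,.34),DOWN(0)),((.491,.2535,.31),DOWN(0))])
path([((.491,.2535,.297),DOWN(0))],2)
E
```

```text
dp [[0.088, -0.084, -0.06], [0.176, -0.168, -0.12], [0.264, -0.252, -0.179], [0.352, -0.336, -0.239], [0.44, -0.42, -0.299]]
dr [[0.0, 0.0, 0.015], [0.0, 0.0, 0.03], [0.0, 0.0, 0.045], [0.0, 0.0, 0.06], [0.0, 0.0, 0.075]]
LIMIT 41.71618390984487 1.7188733853924711
LIMIT 41.71618390984489 1.7188733853924711
dp [[0.105, -0.09, 0.0], [0.211, -0.18, 0.0], [0.316, -0.27, 0.0], [0.422, -0.36, 0.0], [0.527, -0.45, 0.0]]
dr [[0.0, 0.0, 0.02], [0.0, 0.0, 0.04], [0.0, 0.0, 0.06], [0.0, 0.0, 0.08], [0.0, 0.0, 0.1]]
dp [[0.04, -0.13, 0.0], [0.08, -0.26, 0.0], [0.119, -0.39, 0.0], [0.159, -0.52, 0.0], [0.199, -0.65, 0.0]]
dr [[0.0, 0.0, 0.013], [0.0, 0.0, 0.026], [0.0, 0.0, 0.04], [0.0, 0.0, 0.053], [0.0, 0.0, 0.066]]
dp [[0.013, -0.133, 0.0], [0.027, -0.267, 0.0], [0.04, -0.4, 0.0], [0.053, -0.534, 0.0], [0.067, -0.667, 0.0]]
dr [[0.0, 0.0, 0.0], [0.0, 0.0, 0.0], [0.0, 0.0, 0.0], [0.0, 0.0, 0.0], [0.0, 0.0, 0.0]]
dp [[0.007, -0.069, 0.02], [0.015, -0.138, 0.04], [0.022, -0.207, 0.06], [0.029, -0.276, 0.08], [0.036, -0.345, 0.1]]
dr [[0.0, 0.0, 0.0], [0.0, 0.0, 0.0], [0.0, 0.0, 0.0], [0.0, 0.0, 0.0], [0.0, 0.0, 0.0]]
dp [[0.0, 0.0, 0.022], [0.0, 0.0, 0.044]]
dr [[0.0, 0.0, 0.0], [0.0, 0.0, 0.0]]
```

Call:
send_rows(dp=[[0.088,-0.084,-0.06],[0.176,-0.168,-0.12],[0.264,-0.252,-0.179],[0.352,-0.336,-0.239],[0.44,-0.42,-0.299]], dr=[[0,0,0.015],[0,0,0.03],[0,0,0.045],[0,0,0.06],[0,0,0.075]], claw=[1,1,1,1,1])

```text
time_s: 2.92
eef_pos: [0.3005, -0.4182, 0.3409]
tcp_rot: [0.992, 0.124, 0.0, 0.0]
contact_force: [1.7, -0.9, 0.1]
grip_width: 0.3
finger_force: 0.0
```

Call:
send_rows(dp=[[0.105,-0.09,0],[0.211,-0.18,0],[0.316,-0.27,0],[0.422,-0.36,0],[0.527,-0.45,0]], dr=[[0,0,0.02],[0,0,0.04],[0,0,0.06],[0,0,0.08],[0,0,0.1]], claw=[1,1,1,1,1])

```text
time_s: 3.33
eef_pos: [0.4207, -0.2482, 0.3405]
tcp_rot: [0.999, 0.049, 0.0, 0.0]
contact_force: [1.1, -0.6, -0.4]
grip_width: 0.003
finger_force: 0.0
```

Call:
send_rows(dp=[[0.04,-0.13,0],[0.08,-0.26,0],[0.119,-0.39,0],[0.159,-0.52,0],[0.199,-0.65,0]], dr=[[0,0,0.013],[0,0,0.026],[0,0,0.04],[0,0,0.053],[0,0,0.066]], claw=[1,1,1,1,1])

```text
time_s: 3.75
eef_pos: [0.46, -0.0481, 0.3404]
tcp_rot: [1.0, -0.0, 0.0, 0.0]
contact_force: [1.3, 0.6, 0.5]
grip_width: 0.001
finger_force: 0.0
```

Call:
send_rows(dp=[[0.013,-0.133,0],[0.027,-0.267,0],[0.04,-0.4,0],[0.053,-0.534,0],[0.067,-0.667,0]], dr=[[0,0,0],[0,0,0],[0,0,0],[0,0,0],[0,0,0]], claw=[1,1,1,1,1])

```text
time_s: 4.17
eef_pos: [0.4799, 0.1519, 0.3405]
tcp_rot: [1.0, -0.0, 0.001, -0.0]
contact_force: [1.6, -0.2, -0.7]
grip_width: 0.003
finger_force: 0.0
```

Call:
send_rows(dp=[[0.007,-0.069,0.02],[0.015,-0.138,0.04],[0.022,-0.207,0.06],[0.029,-0.276,0.08],[0.036,-0.345,0.1]], dr=[[0,0,0],[0,0,0],[0,0,0],[0,0,0],[0,0,0]], claw=[1,1,1,1,1])

```text
time_s: 4.58
eef_pos: [0.4909, 0.2544, 0.3099]
tcp_rot: [1.0, 0.0, 0.0, -0.0]
contact_force: [-0.4, 0.0, -0.4]
grip_width: 0.002
finger_force: 0.0
```

Call:
send_rows(dp=[[0,0,0.022],[0,0,0.044],[0,0,0.044]], dr=[[0,0,0],[0,0,0],[0,0,0]], claw=[1,1,1])

```text
time_s: 4.83
eef_pos: [0.4911, 0.2546, 0.2978]
tcp_rot: [1.0, 0.001, 0.001, -0.001]
contact_force: [-0.5, 0.0, 0.3]
grip_width: 0.002
finger_force: 0.0
```

Call:
send_rows(dp=[[0,0,0.005],[0,0,0.01],[0,0,0.01]], dr=[[0,0,0],[0,0,0],[0,0,0]], claw=[1,1,1])

```text
time_s: 5.08
eef_pos: [0.4918, 0.2545, 0.2971]
tcp_rot: [1.0, 0.0, 0.003, -0.002]
contact_force: [-2.0, 3.2, 16.1]
grip_width: 0.001
finger_force: 7.8
```

```bash
python3 - <<'E'
from mv import *
json.dump(dict(p=[.491,.2535,.294],q=[1,0,0,0]),open("st.json","w"))
path([((.491,.2535,.305),None)],1)
path([((.529,.146,.245),None)],5)
path([((.529,.146,.2095),None)],3)
path([((.529,.146,.2065),None)],3)
E
```

```text
dp [[0.0, 0.0, -0.037]]
dr [[0.0, 0.0, 0.0]]
dp [[0.025, 0.072, 0.04], [0.051, 0.143, 0.08], [0.076, 0.215, 0.12], [0.101, 0.287, 0.16], [0.127, 0.358, 0.2]]
dr [[0.0, 0.0, 0.0], [0.0, 0.0, 0.0], [0.0, 0.0, 0.0], [0.0, 0.0, 0.0], [0.0, 0.0, 0.0]]
dp [[0.0, 0.0, 0.04], [0.0, 0.0, 0.079], [0.0, 0.0, 0.119]]
dr [[0.0, 0.0, 0.0], [0.0, 0.0, 0.0], [0.0, 0.0, 0.0]]
dp [[0.0, 0.0, 0.003], [0.0, 0.0, 0.006], [0.0, 0.0, 0.01]]
dr [[0.0, 0.0, 0.0], [0.0, 0.0, 0.0], [0.0, 0.0, 0.0]]
```

Call:
send_rows(dp=[[0,0,-0.037]], dr=[[0,0,0]], claw=[1])

```text
time_s: 5.17
eef_pos: [0.4909, 0.2526, 0.305]
tcp_rot: [1.0, -0.0, 0.0, 0.0]
contact_force: [-0.7, -0.9, 0.4]
grip_width: 0.001
finger_force: 0.0
```

Call:
send_rows(dp=[[0.025,0.072,0.04],[0.051,0.143,0.08],[0.076,0.215,0.12],[0.101,0.287,0.16],[0.127,0.358,0.2]], dr=[[0,0,0],[0,0,0],[0,0,0],[0,0,0],[0,0,0]], claw=[1,1,1,1,1])

```text
time_s: 5.58
eef_pos: [0.5293, 0.1432, 0.2446]
tcp_rot: [1.0, -0.001, 0.0, 0.001]
contact_force: [0.6, 0.2, 1.6]
grip_width: 0.0
finger_force: 0.0
```

Call:
send_rows(dp=[[0,0,0.04],[0,0,0.079],[0,0,0.119],[0,0,0.119]], dr=[[0,0,0],[0,0,0],[0,0,0],[0,0,0]], claw=[1,1,1,1])

```text
time_s: 5.92
eef_pos: [0.5289, 0.1464, 0.2096]
tcp_rot: [1.0, 0.0, 0.001, 0.0]
contact_force: [0.6, -0.6, 0.0]
grip_width: -0.0
finger_force: 0.0
```

Call:
send_rows(dp=[[0,0,0.005],[0,0,0.01],[0,0,0.01]], dr=[[0,0,0],[0,0,0],[0,0,0]], claw=[1,1,1])

```text
time_s: 6.17
eef_pos: [0.5289, 0.1468, 0.209]
tcp_rot: [1.0, 0.001, 0.001, 0.001]
contact_force: [-10.1, -5.9, 23.2]
grip_width: -0.0
finger_force: 11.7
```

```bash
python3 - <<'E'
from mv import *
plan([((.529,.146,.235),None),((.525,.155,.26),None),((.502,.199,.26),None),((.502,.199,.25),None)])
path([((.502,.199,.2455),None)],2)
E
```

```text
LIMIT 49.37894288054373 0.0
dp [[0.0, 0.0, -0.095], [-0.014, -0.03, -0.179], [-0.09, -0.176, -0.179], [-0.09, -0.176, -0.145]]
dr [[0.0, 0.0, 0.0], [0.0, 0.0, 0.0], [0.0, 0.0, 0.0], [0.0, 0.0, 0.0]]
dp [[0.0, 0.0, 0.007], [0.0, 0.0, 0.015]]
dr [[0.0, 0.0, 0.0], [0.0, 0.0, 0.0]]
```

Call:
send_rows(dp=[[0,0,-0.095],[-0.014,-0.03,-0.179],[-0.09,-0.176,-0.179],[-0.09,-0.176,-0.145],[-0.09,-0.176,-0.145]], dr=[[0,0,0],[0,0,0],[0,0,0],[0,0,0],[0,0,0]], claw=[1,1,1,1,1])

```text
time_s: 6.58
eef_pos: [0.4991, 0.2037, 0.2491]
tcp_rot: [1.0, 0.004, -0.0, -0.001]
contact_force: [-0.3, -0.3, -1.4]
grip_width: 0.0
finger_force: 0.0
```

Call:
send_rows(dp=[[0,0,0.007],[0,0,0.015],[0,0,0.015]], dr=[[0,0,0],[0,0,0],[0,0,0]], claw=[1,1,1])

```text
time_s: 6.83
eef_pos: [0.5018, 0.2003, 0.2474]
tcp_rot: [1.0, 0.001, 0.001, -0.001]
contact_force: [-8.4, 0.7, 18.4]
grip_width: -0.003
finger_force: 8.9
```

The hub touch puts its top at 0.2284, so q0≈1.87, agreeing with the 106° from vision. The knob needs to go round about 373° clockwise from here. Next I grip it.

```bash
python3 - <<'E'
from mv import *
plan([((.502,.199,.28),None),((.502,.199,.31),None),((.4905,.235,.315),None),((.4905,.254,.31),None),((.4905,.254,.31),None)])
path([((.4905,.254,.2555),None)],3)
E
```

```text
dp [[0.0, 0.0, -0.115], [0.0, 0.0, -0.215], [-0.039, -0.12, -0.232], [-0.039, -0.184, -0.215], [-0.039, -0.184, -0.215]]
dr [[0.0, 0.0, 0.0], [0.0, 0.0, 0.0], [0.0, 0.0, 0.0], [0.0, 0.0, 0.0], [0.0, 0.0, 0.0]]
dp [[0.0, 0.0, 0.06], [0.0, 0.0, 0.121], [0.0, 0.0, 0.181]]
dr [[0.0, 0.0, 0.0], [0.0, 0.0, 0.0], [0.0, 0.0, 0.0]]
```

Call:
send_rows(dp=[[0,0,-0.115],[0,0,-0.215],[-0.039,-0.12,-0.232],[-0.039,-0.184,-0.215],[-0.039,-0.184,-0.215]], dr=[[0,0,0],[0,0,0],[0,0,0],[0,0,0],[0,0,0]], claw=[1,0.3,0.3,0.3,0.3])

```text
time_s: 7.25
eef_pos: [0.4889, 0.2581, 0.3098]
tcp_rot: [1.0, 0.003, 0.0, -0.001]
contact_force: [-0.3, -0.3, -0.3]
grip_width: 0.57
finger_force: 0.0
```

Call:
send_rows(dp=[[0,0,0.06],[0,0,0.121],[0,0,0.181],[0,0,0.181]], dr=[[0,0,0],[0,0,0],[0,0,0],[0,0,0]], claw=[0.3,0.3,0.3,0.3])

```text
time_s: 7.58
eef_pos: [0.4896, 0.2517, 0.2514]
tcp_rot: [1.0, -0.001, -0.003, 0.002]
contact_force: [-0.1, -1.2, -0.7]
grip_width: 0.704
finger_force: 0.0
```

Call:
send_rows(dp=[[0,0,0],[0,0,0],[0,0,0],[0,0,0],[0,0,0]], dr=[[0,0,0],[0,0,0],[0,0,0],[0,0,0],[0,0,0]], claw=[1,1,1,1,1])

```text
time_s: 8.0
eef_pos: [0.4907, 0.2571, 0.2576]
tcp_rot: [1.0, 0.001, 0.002, -0.003]
contact_force: [0.6, 7.6, 0.5]
grip_width: 0.233
finger_force: 59.9
```

```bash
cat > circ.py <<'E'
from mv import *
def circ(c,ph0,ph1,n,z0=.2557,r=.055,start=100):
    a=np.linspace(ph0,ph1,n+1)[1:]
    plan([((c[0]+r*np.cos(np.radians(t)),c[1]+r*np.sin(np.radians(t)),z0-.012*(start-t)/360),None) for t in a])
E
python3 -c "
from circ import *
circ((.502,.2025),100,40,5)"
```

```text
dp [[0.045, -0.011, 0.001], [0.083, -0.006, 0.002], [0.119, 0.007, 0.004], [0.152, 0.028, 0.005], [0.179, 0.054, 0.006]]
dr [[0.0, 0.0, 0.0], [0.0, 0.0, 0.0], [0.0, 0.0, 0.0], [0.0, 0.0, 0.0], [0.0, 0.0, 0.0]]
```

Call:
send_rows(dp=[[0.045,-0.011,0.001],[0.083,-0.006,0.002],[0.119,0.007,0.004],[0.152,0.028,0.005],[0.179,0.054,0.006]], dr=[[0,0,0],[0,0,0],[0,0,0],[0,0,0],[0,0,0]], claw=[1,1,1,1,1])

```text
time_s: 8.42
eef_pos: [0.5448, 0.2378, 0.2547]
tcp_rot: [1.0, 0.0, 0.0, -0.0]
contact_force: [-5.2, -1.1, 5.3]
grip_width: 0.229
finger_force: 61.8
```

```bash
python3 -c "
from circ import *
circ((.502,.2025),40,-20,5)"
```

```text
dp [[0.022, 0.032, 0.002], [0.036, 0.067, 0.003], [0.043, 0.105, 0.004], [0.041, 0.144, 0.006], [0.032, 0.181, 0.007]]
dr [[0.0, 0.0, 0.0], [0.0, 0.0, 0.0], [0.0, 0.0, 0.0], [0.0, 0.0, 0.0], [0.0, 0.0, 0.0]]
```

Call:
send_rows(dp=[[0.022,0.032,0.002],[0.036,0.067,0.003],[0.043,0.105,0.004],[0.041,0.144,0.006],[0.032,0.181,0.007]], dr=[[0,0,0],[0,0,0],[0,0,0],[0,0,0],[0,0,0]], claw=[1,1,1,1,1])

```text
time_s: 8.83
eef_pos: [0.5532, 0.1842, 0.2525]
tcp_rot: [1.0, 0.001, -0.0, -0.001]
contact_force: [-7.9, 5.2, 4.2]
grip_width: 0.23
finger_force: 61.7
```

```bash
python3 -c "
from circ import *
circ((.502,.2025),-20,-90,5);circ((.502,.2025),-90,-160,5);circ((.502,.2025),-160,-220,5)"
```

```text
dp [[-0.02, 0.04, 0.002], [-0.05, 0.073, 0.003], [-0.086, 0.099, 0.005], [-0.128, 0.115, 0.006], [-0.172, 0.12, 0.008]]
dr [[0.0, 0.0, 0.0], [0.0, 0.0, 0.0], [0.0, 0.0, 0.0], [0.0, 0.0, 0.0], [0.0, 0.0, 0.0]]
dp [[-0.045, -0.005, 0.001], [-0.086, -0.021, 0.003], [-0.123, -0.047, 0.004], [-0.152, -0.08, 0.006], [-0.173, -0.12, 0.008]]
dr [[0.0, 0.0, 0.0], [0.0, 0.0, 0.0], [0.0, 0.0, 0.0], [0.0, 0.0, 0.0], [0.0, 0.0, 0.0]]
dp [[-0.009, -0.037, 0.001], [-0.01, -0.076, 0.002], [-0.004, -0.114, 0.004], [0.011, -0.149, 0.005], [0.032, -0.181, 0.006]]
dr [[0.0, 0.0, 0.0], [0.0, 0.0, 0.0], [0.0, 0.0, 0.0], [0.0, 0.0, 0.0], [0.0, 0.0, 0.0]]
```

Call:
send_rows(dp=[[-0.02,0.04,0.002],[-0.05,0.073,0.003],[-0.086,0.099,0.005],[-0.128,0.115,0.006],[-0.172,0.12,0.008]], dr=[[0,0,0],[0,0,0],[0,0,0],[0,0,0],[0,0,0]], claw=[1,1,1,1,1])

```text
time_s: 9.25
eef_pos: [0.5029, 0.1482, 0.2504]
tcp_rot: [1.0, 0.0, 0.002, -0.002]
contact_force: [2.4, 6.2, 0.8]
grip_width: 0.231
finger_force: 61.6
```

Call:
send_rows(dp=[[-0.045,-0.005,0.001],[-0.086,-0.021,0.003],[-0.123,-0.047,0.004],[-0.152,-0.08,0.006],[-0.173,-0.12,0.008]], dr=[[0,0,0],[0,0,0],[0,0,0],[0,0,0],[0,0,0]], claw=[1,1,1,1,1])

```text
time_s: 9.67
eef_pos: [0.4502, 0.182, 0.2485]
tcp_rot: [1.0, -0.001, 0.001, 0.001]
contact_force: [-5.4, -6.4, 14.5]
grip_width: 0.23
finger_force: 63.0
```

Call:
send_rows(dp=[[-0.009,-0.037,0.001],[-0.01,-0.076,0.002],[-0.004,-0.114,0.004],[0.011,-0.149,0.005],[0.032,-0.181,0.006],[0.032,-0.181,0.006]], dr=[[0,0,0],[0,0,0],[0,0,0],[0,0,0],[0,0,0]], claw=[1,1,1,1,1])

```text
invalid input
```

Call:
send_rows(dp=[[-0.009,-0.037,0.001],[-0.01,-0.076,0.002],[-0.004,-0.114,0.004],[0.011,-0.149,0.005],[0.032,-0.181,0.006]], dr=[[0,0,0],[0,0,0],[0,0,0],[0,0,0],[0,0,0]], claw=[1,1,1,1,1])

```text
time_s: 10.08
eef_pos: [0.4586, 0.2399, 0.2465]
tcp_rot: [1.0, 0.001, 0.0, -0.0]
contact_force: [-5.1, 0.7, 8.7]
grip_width: 0.229
finger_force: 62.3
```

```bash
python3 -c "
from circ import *
circ((.502,.2025),-220,-274,4)"
```

```text
dp [[0.032, -0.029, 0.002], [0.069, -0.051, 0.003], [0.11, -0.063, 0.005], [0.153, -0.065, 0.006]]
dr [[0.0, 0.0, 0.0], [0.0, 0.0, 0.0], [0.0, 0.0, 0.0], [0.0, 0.0, 0.0]]
```

Call:
send_rows(dp=[[0.032,-0.029,0.002],[0.069,-0.051,0.003],[0.11,-0.063,0.005],[0.153,-0.065,0.006],[0.153,-0.065,0.006]], dr=[[0,0,0],[0,0,0],[0,0,0],[0,0,0],[0,0,0]], claw=[1,1,1,1,1])

```text
time_s: 10.5
eef_pos: [0.5079, 0.2585, 0.2445]
tcp_rot: [1.0, -0.0, 0.001, -0.001]
contact_force: [1.3, 2.3, 6.5]
grip_width: 0.229
finger_force: 62.0
```

```bash
python3 - <<'E'
from mv import *
d=bot.snapshot("side");t=bot.snapshot("top")
s=d["frame"][200:350,190:350,::-1];u=t["frame"][165:315,140:300,::-1]
cv2.imwrite("pics/c1.png",cv2.resize(np.hstack([s,u]),(800,375),interpolation=cv2.INTER_CUBIC))
print(bot.sense()["eef_pos"],st())
E
```

```text
[0.50725349 0.25850336 0.24461407] {'p': [0.5057, 0.2574, 0.2432999999999999], 'q': [1.0, 0.0, 0.0, 0.0]}
```

View pics/c1.png

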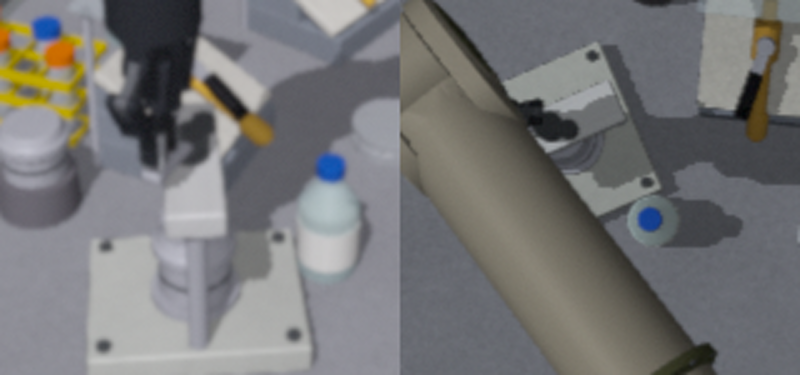

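The crank is now at about q=8.4, and the cell is upright and clamped. Next is release, lift, then over to the vent with the tool tilted along its stem.

```bash
cat > val.py <<'E'
from mv import *
CON=dict(vent=(.624,-.0348,-.0889,-.0127,.1228),gas=(.5554,-.3515,-.2966,-.0118,.1217))
def frame(n,tilt=np.pi/6):
    x,y,yaw,px,pz=CON[n]; R=rz(yaw)
    piv=R@[px,0,pz]+[x,y,0]; d0=R@[-C30,0,-S30]; Y=R@[0,1,0]; N=R@[-S30,0,C30]
    Q=Ro.from_matrix(R@Ro.from_euler('y',-tilt).as_matrix()@np.diag([1.,-1,-1]))
    return piv,d0,Y,N,Q
def C(n,q,side,rho=.065,h=.011,gap=0,a=.011,b=.0145,tilt=np.pi/6):
    piv,d0,Y,N,Q=frame(n,tilt); dq=np.cos(q)*d0+np.sin(q)*Y; t=-np.sin(q)*d0+np.cos(q)*Y
    s=.009+a*abs(np.sin(q))+b*abs(np.cos(q))+gap
    return piv+rho*dq-side*s*t+h*N,Q
E
python3 - <<'E'
from val import *
p=st()["p"]
print("lift");plan(lin((p[0],p[1],.335),None,3))
c,Q=C("vent",-.05,1); N=frame("vent")[3]; print(c,c+.1*N)
a=np.array([.50,.10,.335]); D=Ro.from_quat(st()["q"])
w=(D.inv()*Q).as_rotvec(); print(np.degrees(w))
plan(lin(a,D*Ro.from_rotvec(w*.5),5)); plan(lin(c+.13*N,Q,5)); plan(lin(c+.03*N,Q,4)); 
E
```

```text
lift
dp [[0.0, 0.0, -0.102], [0.0, 0.0, -0.204], [0.0, 0.0, -0.306]]
dr [[0.0, 0.0, 0.0], [0.0, 0.0, 0.0], [0.0, 0.0, 0.0]]
[ 0.54848929 -0.05542766  0.10046744] [ 0.49868674 -0.05098851  0.18706998]
[-1.33349189 29.9800571   4.97665949]
dp [[-0.004, 0.105, 0.0], [-0.008, 0.21, 0.0], [-0.011, 0.315, 0.0], [-0.015, 0.42, 0.0], [-0.019, 0.525, 0.0]]
dr [[-0.002, 0.035, 0.006], [-0.003, 0.07, 0.012], [-0.005, 0.105, 0.017], [-0.006, 0.14, 0.023], [-0.008, 0.174, 0.029]]
dp [[-0.027, 0.1, 0.078], [-0.055, 0.199, 0.155], [-0.082, 0.299, 0.233], [-0.109, 0.398, 0.31], [-0.137, 0.498, 0.388]]
dr [[-0.001, 0.035, 0.006], [-0.003, 0.07, 0.012], [-0.004, 0.105, 0.017], [-0.006, 0.14, 0.023], [-0.007, 0.175, 0.029]]
dp [[0.0, 0.0, 0.083], [0.0, 0.0, 0.167], [0.0, 0.0, 0.25], [0.0, 0.0, 0.333]]
dr [[0.0, 0.0, 0.0], [0.0, 0.0, 0.0], [0.0, 0.0, 0.0], [0.0, 0.0, 0.0]]
```

Call:
send_rows(dp=[[0,0,0],[0,0,0],[0,0,-0.102],[0,0,-0.204],[0,0,-0.306]], dr=[[0,0,0],[0,0,0],[0,0,0],[0,0,0],[0,0,0]], claw=[0.3,0.3,0.3,0.3,0.3])

```text
time_s: 11.02
eef_pos: [0.505, 0.2567, 0.3353]
tcp_rot: [1.0, 0.0, -0.001, 0.001]
contact_force: [1.4, 0.6, -0.1]
grip_width: 0.696
finger_force: 0.0
```

Call:
send_rows(dp=[[-0.004,0.105,0],[-0.008,0.21,0],[-0.011,0.315,0],[-0.015,0.42,0],[-0.019,0.525,0]], dr=[[-0.002,0.035,0.006],[-0.003,0.07,0.012],[-0.005,0.105,0.017],[-0.006,0.14,0.023],[-0.008,0.174,0.029]], claw=[1,1,1,1,1])

```text
time_s: 11.43
eef_pos: [0.4994, 0.098, 0.3347]
tcp_rot: [0.991, -0.022, 0.131, 0.006]
contact_force: [0.6, 0.8, -0.5]
grip_width: 0.002
finger_force: 0.0
```

Call:
send_rows(dp=[[-0.027,0.1,0.078],[-0.055,0.199,0.155],[-0.082,0.299,0.233],[-0.109,0.398,0.31],[-0.137,0.498,0.388]], dr=[[-0.001,0.035,0.006],[-0.003,0.07,0.012],[-0.004,0.105,0.017],[-0.006,0.14,0.023],[-0.007,0.175,0.029]], claw=[1,1,1,1,1])

```text
time_s: 11.85
eef_pos: [0.4826, -0.0516, 0.2121]
tcp_rot: [0.964, -0.044, 0.26, 0.012]
contact_force: [0.8, -0.1, -0.5]
grip_width: 0.001
finger_force: 0.0
```

Call:
send_rows(dp=[[0,0,0.083],[0,0,0.167],[0,0,0.25],[0,0,0.333],[0,0,0.333]], dr=[[0,0,0],[0,0,0],[0,0,0],[0,0,0],[0,0,0]], claw=[1,1,1,1,1])

```text
time_s: 12.27
eef_pos: [0.532, -0.054, 0.1215]
tcp_rot: [0.966, -0.043, 0.255, 0.01]
contact_force: [-0.7, 0.3, -0.9]
grip_width: -0.004
finger_force: 0.0
```

```bash
python3 - <<'E'
from val import *
d=bot.snapshot("side");t=bot.snapshot("top")
f=lambda a,x,y:cv2.resize(a[y:y+100,x:x+100,::-1],(400,400),interpolation=cv2.INTER_CUBIC)
cv2.imwrite("pics/v1.png",np.hstack([f(d["frame"],225,180),f(t["frame"],240,140)]))
print(bot.sense()["eef_pos"],st()["p"])
E
```

```text
[ 0.53241549 -0.05396069  0.12511513] [0.533451531068374, -0.05404669401348725, 0.12646235732592653]
```

View pics/v1.png

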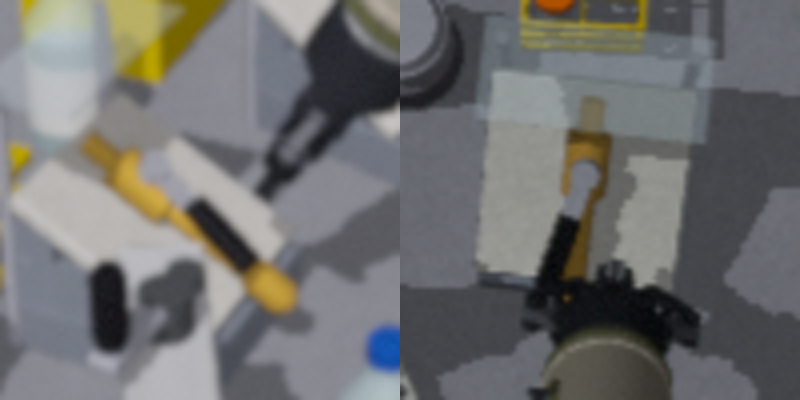

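The fingers are clear on the -y side of the vent lever, at top crop (615,268). Next I descend and push.

```bash
python3 - <<'E'
from val import *
c,Q=C("vent",-.05,1)
qs=np.linspace(-.05,np.pi/2,14)[1:]
plan(lin(c,Q,3)+[C("vent",qs[0],1),C("vent",qs[1],1)])
plan([C("vent",q,1) for q in qs[2:7]])
plan([C("vent",q,1) for q in qs[7:12]])
plan([C("vent",qs[12],1),C("vent",qs[12],1,gap=-.003),C("vent",qs[12],1,gap=-.003)])
E
```

```text
dp [[0.0, 0.0, 0.033], [0.0, 0.0, 0.067], [0.0, 0.0, 0.1], [-0.009, -0.026, 0.1], [-0.017, -0.051, 0.1]]
dr [[0.0, 0.0, 0.0], [0.0, 0.0, 0.0], [0.0, 0.0, 0.0], [0.0, 0.0, 0.0], [0.0, 0.0, 0.0]]
dp [[-0.004, -0.026, 0.0], [-0.004, -0.053, 0.0], [-0.001, -0.081, 0.0], [0.005, -0.109, 0.0], [0.016, -0.137, 0.0]]
dr [[0.0, 0.0, 0.0], [0.0, 0.0, 0.0], [0.0, 0.0, 0.0], [0.0, 0.0, 0.0], [0.0, 0.0, 0.0]]
dp [[0.016, -0.027, 0.0], [0.035, -0.052, 0.0], [0.058, -0.074, 0.0], [0.085, -0.093, 0.0], [0.115, -0.109, 0.0]]
dr [[0.0, 0.0, 0.0], [0.0, 0.0, 0.0], [0.0, 0.0, 0.0], [0.0, 0.0, 0.0], [0.0, 0.0, 0.0]]
dp [[0.032, -0.01, 0.0], [0.042, -0.01, 0.0], [0.042, -0.01, 0.0]]
dr [[0.0, 0.0, 0.0], [0.0, 0.0, 0.0], [0.0, 0.0, 0.0]]
```

Call:
send_rows(dp=[[0,0,0.033],[0,0,0.067],[0,0,0.1],[-0.009,-0.026,0.1],[-0.017,-0.051,0.1]], dr=[[0,0,0],[0,0,0],[0,0,0],[0,0,0],[0,0,0]], claw=[1,1,1,1,1])

```text
time_s: 12.78
eef_pos: [0.5454, -0.0403, 0.0991]
tcp_rot: [0.965, -0.043, 0.259, 0.012]
contact_force: [0.3, -0.4, -0.3]
grip_width: 0.003
finger_force: 0.0
```

Call:
send_rows(dp=[[-0.004,-0.026,0],[-0.004,-0.053,0],[-0.001,-0.081,0],[0.005,-0.109,0],[0.016,-0.137,0]], dr=[[0,0,0],[0,0,0],[0,0,0],[0,0,0],[0,0,0]], claw=[1,1,1,1,1])

```text
time_s: 13.2
eef_pos: [0.5529, -0.0007, 0.102]
tcp_rot: [0.965, -0.044, 0.259, 0.012]
contact_force: [-0.3, -4.6, -0.9]
grip_width: -0.003
finger_force: 1.6
```

Call:
send_rows(dp=[[0.016,-0.027,0],[0.035,-0.052,0],[0.058,-0.074,0],[0.085,-0.093,0],[0.115,-0.109,0]], dr=[[0,0,0],[0,0,0],[0,0,0],[0,0,0],[0,0,0]], claw=[1,1,1,1,1])

```text
time_s: 13.62
eef_pos: [0.5857, 0.0304, 0.1183]
tcp_rot: [0.965, -0.043, 0.259, 0.012]
contact_force: [-2.8, -3.3, -2.3]
grip_width: -0.003
finger_force: 1.7
```

Call:
send_rows(dp=[[0.032,-0.01,0],[0.042,-0.01,0],[0.042,-0.01,0]], dr=[[0,0,0],[0,0,0],[0,0,0]], claw=[1,1,1])

```text
time_s: 13.87
eef_pos: [0.595, 0.0333, 0.1221]
tcp_rot: [0.966, -0.042, 0.256, 0.011]
contact_force: [-14.1, -1.4, 2.5]
grip_width: -0.004
finger_force: 5.6
```

Call:
send_rows(dp=[[0.007,0,0],[0.013,0,0],[0.013,0,0]], dr=[[0,0,0],[0,0,0],[0,0,0]], claw=[1,1,1])

```text
time_s: 14.12
eef_pos: [0.5954, 0.0332, 0.1218]
tcp_rot: [0.966, -0.042, 0.253, 0.012]
contact_force: [-25.4, 1.4, 3.0]
grip_width: -0.003
finger_force: 10.5
```

```bash
python3 - <<'E'
from val import *
piv,d0,Y,N,Q=frame("vent"); s=bot.sense(); print(s["eef_pos"],s["contact_force"])
json.dump(dict(p=(np.array(st()["p"])+Ro.from_quat(st()["q"]).apply([.0039,0,0])).tolist(),q=st()["q"]),open("st.json","w"))
E
```

```text
[0.59542434 0.03324803 0.12176451] [-25.37545997   1.44714426   2.97743625]
```

```bash
python3 - <<'E'
from val import *
T50=np.radians(50)
piv,d0,Y,N,Qv=frame("vent"); p=np.array(st()["p"])
print("retreat");plan([(p+.015*d0,None),(p+.03*d0+.02*N,None),(p+.04*d0+.055*N,None),(p+.05*d0+.09*N,None),(p+.06*d0+.125*N,None)])
k=dict(rho=.068,h=.0135,a=.010,tilt=T50)
c,Q=C("gas",np.pi/2,-1,gap=.004,**k); tz=Q.apply([0,0,1]); hov=c-.13*tz; print(p,st()["p"],c,hov)
mid=(np.array(st()["p"])+hov)/2; mid[2]=max(mid[2],.25)
w=(Qv.inv()*Q).as_rotvec(); print(np.degrees(w))
plan(lin(mid,Qv*Ro.from_rotvec(w*.5),5)); plan(lin(hov,Q,5)); 
E
```

```text
retreat
dp [[-0.05, 0.0, 0.0], [-0.1, 0.0, -0.067], [-0.133, 0.0, -0.183], [-0.167, 0.0, -0.3], [-0.2, 0.0, -0.417]]
dr [[0.0, 0.0, 0.0], [0.0, 0.0, 0.0], [0.0, 0.0, 0.0], [0.0, 0.0, 0.0], [0.0, 0.0, 0.0]]
[0.60028161 0.03247692 0.12591097] [0.4861954181190308, 0.0425616737706761, 0.20422219955183868] [ 0.57658321 -0.28686917  0.14489134] [ 0.48134577 -0.2577632   0.22845373]
[-7.68824801 19.92775675  9.16249719]
dp [[0.022, 0.1, -0.023], [0.043, 0.2, -0.046], [0.065, 0.3, -0.069], [0.086, 0.399, -0.091], [0.108, 0.499, -0.114]]
dr [[-0.009, 0.023, 0.011], [-0.018, 0.046, 0.021], [-0.027, 0.069, 0.032], [-0.036, 0.093, 0.043], [-0.045, 0.116, 0.053]]
dp [[0.004, 0.098, 0.023], [0.007, 0.197, 0.046], [0.011, 0.295, 0.069], [0.015, 0.394, 0.092], [0.018, 0.492, 0.115]]
dr [[-0.009, 0.023, 0.011], [-0.018, 0.046, 0.021], [-0.027, 0.069, 0.032], [-0.036, 0.093, 0.043], [-0.045, 0.116, 0.053]]
```

Call:
send_rows(dp=[[-0.05,0,0],[-0.1,0,-0.067],[-0.133,0,-0.183],[-0.167,0,-0.3],[-0.2,0,-0.417]], dr=[[0,0,0],[0,0,0],[0,0,0],[0,0,0],[0,0,0]], claw=[1,1,1,1,1])

```text
time_s: 14.53
eef_pos: [0.4859, 0.0443, 0.2057]
tcp_rot: [0.965, -0.042, 0.259, 0.01]
contact_force: [1.2, -0.1, 0.8]
grip_width: -0.001
finger_force: 0.0
```

Call:
send_rows(dp=[[0.022,0.1,-0.023],[0.043,0.2,-0.046],[0.065,0.3,-0.069],[0.086,0.399,-0.091],[0.108,0.499,-0.114]], dr=[[-0.009,0.023,0.011],[-0.018,0.046,0.021],[-0.027,0.069,0.032],[-0.036,0.093,0.043],[-0.045,0.116,0.053]], claw=[1,1,1,1,1])

```text
time_s: 14.95
eef_pos: [0.5085, -0.0993, 0.236]
tcp_rot: [0.939, -0.084, 0.331, 0.034]
contact_force: [0.5, 1.0, -0.6]
grip_width: 0.001
finger_force: 0.0
```

Call:
send_rows(dp=[[0.004,0.098,0.023],[0.007,0.197,0.046],[0.011,0.295,0.069],[0.015,0.394,0.092],[0.018,0.492,0.115]], dr=[[-0.009,0.023,0.011],[-0.018,0.046,0.021],[-0.027,0.069,0.032],[-0.036,0.093,0.043],[-0.045,0.116,0.053]], claw=[1,1,1,1,1])

```text
time_s: 15.37
eef_pos: [0.5062, -0.2299, 0.2149]
tcp_rot: [0.908, -0.125, 0.396, 0.054]
contact_force: [0.2, 0.4, 0.4]
grip_width: 0.003
finger_force: 0.0
```

```bash
python3 - <<'E'
from val import *
d=bot.snapshot("side");t=bot.snapshot("top")
s=bot.sense();print(s["eef_pos"],s["tcp_rot"],st())
f=lambda a,x,y,w,h:cv2.resize(a[y:y+h,x:x+w,::-1],(400,300),interpolation=cv2.INTER_CUBIC)
cv2.imwrite("pics/g1.png",np.vstack([np.hstack([f(d["frame"],275,130,100,75),f(t["frame"],350,155,100,75)]),np.hstack([f(d["frame"],215,190,100,75),f(t["frame"],240,145,100,75)])]))
E
```

```text
[ 0.50678841 -0.22773161  0.21468124] [ 0.90839304 -0.12400982  0.39578116  0.05292365] {'p': [0.48142315204138353, -0.2576570966734383, 0.22831151365859828], 'q': [0.8963155430614514, -0.13361552700615797, 0.4181496755867619, 0.06257944563519101]}
```

View pics/g1.png

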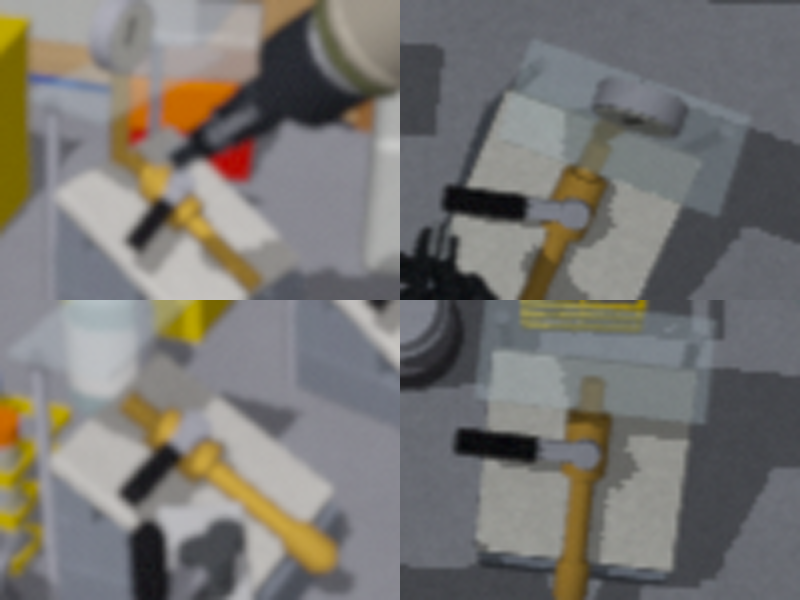

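The vent lever is now crosswise, so it is shut. The gas lever is untouched. The last move fell short, so I resync before the next one.

```bash
python3 - <<'E'
from val import *
s=bot.sense(); print(np.round(s["joint_positions"],2)); json.dump(dict(p=list(map(float,s["eef_pos"])),q=list(map(float,s["tcp_rot"]))),open("st.json","w"))
k=dict(rho=.068,h=.0135,a=.010,tilt=np.radians(50))
c,Q=C("gas",np.pi/2,-1,gap=.004,**k); hov=c-.12*Q.apply([0,0,1])
plan(lin(hov,Q,3))
E
```

```text
[ 0.37 -0.17  0.07  2.32 -0.59  0.21 -0.87]
dp [[-0.001, 0.04, -0.013], [-0.001, 0.08, -0.026], [-0.002, 0.12, -0.038]]
dr [[-0.005, 0.011, 0.004], [-0.009, 0.023, 0.007], [-0.014, 0.034, 0.011]]
```

```bash
python3 - <<'E'
from val import *
k=dict(rho=.068,h=.0135,a=.010,tilt=np.radians(48))
c,Q=C("gas",np.pi/2,-1,gap=.004,**k); tz=Q.apply([0,0,1]); 
s=bot.sense(); json.dump(dict(p=list(map(float,s["eef_pos"])),q=list(map(float,s["tcp_rot"]))),open("st.json","w"))
print(c-.06*tz,c)
plan(lin(c-.06*tz,Q,4)); plan(lin(c,Q,4))
E
```

```text
[ 0.53394145 -0.27383721  0.18503918] [ 0.57658321 -0.28686917  0.14489134]
dp [[0.004, 0.031, 0.04], [0.008, 0.062, 0.081], [0.011, 0.093, 0.121], [0.015, 0.124, 0.161]]
dr [[-0.003, 0.003, 0.003], [-0.007, 0.005, 0.005], [-0.01, 0.008, 0.008], [-0.014, 0.011, 0.011]]
dp [[0.0, 0.0, 0.05], [0.0, 0.0, 0.1], [0.0, 0.0, 0.15], [0.0, 0.0, 0.2]]
dr [[0.0, 0.0, 0.0], [0.0, 0.0, 0.0], [0.0, 0.0, 0.0], [0.0, 0.0, 0.0]]
```

Call:
send_rows(dp=[[0.004,0.031,0.04],[0.008,0.062,0.081],[0.011,0.093,0.121],[0.015,0.124,0.161],[0.015,0.124,0.161]], dr=[[-0.003,0.003,0.003],[-0.007,0.005,0.005],[-0.01,0.008,0.008],[-0.014,0.011,0.011],[-0.014,0.011,0.011]], claw=[1,1,1,1,1])

```text
time_s: 15.88
eef_pos: [0.5354, -0.2716, 0.1851]
tcp_rot: [0.904, -0.134, 0.402, 0.06]
contact_force: [0.6, 0.2, -0.2]
grip_width: 0.001
finger_force: 0.0
```

```bash
python3 - <<'E'
from val import *
d=bot.snapshot("side");t=bot.snapshot("top")
s=bot.sense();print(s["eef_pos"],s["tcp_rot"],st(),np.round(s["joint_positions"],2))
f=lambda a,x,y,w,h:cv2.resize(a[y:y+h,x:x+w,::-1],(400,300),interpolation=cv2.INTER_CUBIC)
cv2.imwrite("pics/g2.png",np.hstack([f(d["frame"],275,130,100,75),f(t["frame"],350,155,100,75)]))
E
```

```text
[ 0.53502316 -0.27086175  0.18495074] [ 0.90395496 -0.13336178  0.40196526  0.05919456] {'p': [0.5765407982630901, -0.28684577129170147, 0.14486588139779022], 'q': [0.9034373682982293, -0.13520741262716002, 0.4023608952440415, 0.06021284839178606]} [ 0.08 -0.03  0.42  2.28 -1.22  0.16 -0.21]
```

View pics/g2.png

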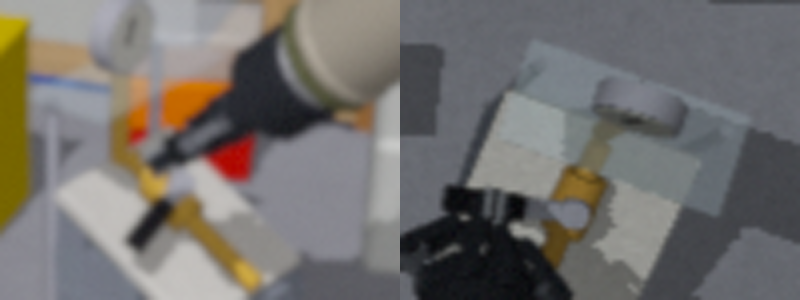

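The tip is over the lever at (488,190), between lever and shield, at a safe height. Next I insert it.

Call:
send_rows(dp=[[0,0,0.05],[0,0,0.1],[0,0,0.15],[0,0,0.2],[0,0,0.2]], dr=[[0,0,0],[0,0,0],[0,0,0],[0,0,0],[0,0,0]], claw=[1,1,1,1,1])

```text
time_s: 16.4
eef_pos: [0.5578, -0.2811, 0.1521]
tcp_rot: [0.911, -0.125, 0.386, 0.071]
contact_force: [0.4, -1.1, -0.3]
grip_width: 0.004
finger_force: 0.0
```

```bash
python3 - <<'E'
from val import *
print(np.round(bot.sense()["joint_positions"],2),bot.sense()["eef_pos"])
qs=np.linspace(np.pi/2,0,15)[1:]
def K(q,gap=0):
    w=np.clip((q-.5)/1.07,0,1); return C("gas",q,-1,rho=.068,h=.011+.0025*w,a=.0105,gap=gap,tilt=np.radians(30+18*w))
plan([K(q) for q in qs[:5]]); plan([K(q) for q in qs[5:10]]); plan([K(q) for q in qs[10:]]+[K(0,-.004)])
E
```

```text
[ 0.64  0.11 -0.16  2.22 -1.42  0.1   0.01] [ 0.55781685 -0.28114684  0.1521139 ]
dp [[-0.031, -0.006, -0.009], [-0.052, -0.011, -0.015], [-0.074, -0.013, -0.021], [-0.097, -0.013, -0.028], [-0.12, -0.011, -0.034]]
dr [[0.0, -0.022, 0.0], [0.0, -0.044, 0.0], [0.0, -0.066, 0.0], [0.0, -0.088, 0.0], [0.0, -0.11, 0.0]]
dp [[-0.025, 0.006, -0.003], [-0.049, 0.015, -0.006], [-0.073, 0.026, -0.009], [-0.096, 0.041, -0.011], [-0.117, 0.06, -0.014]]
dr [[0.0, -0.022, 0.0], [0.0, -0.044, 0.0], [0.0, -0.066, 0.0], [0.0, -0.088, 0.0], [0.0, -0.1, 0.0]]
dp [[-0.019, 0.021, 0.0], [-0.036, 0.045, 0.0], [-0.05, 0.071, 0.0], [-0.061, 0.099, 0.0], [-0.061, 0.113, 0.0]]
dr [[0.0, 0.0, 0.0], [0.0, 0.0, 0.0], [0.0, 0.0, 0.0], [0.0, 0.0, 0.0], [0.0, 0.0, 0.0]]
```

The wrist got close to singular (j6≈0.1) at this tilt. I back out, reduce the tilt to 37° and come in closer to the lever.

```bash
python3 - <<'E'
from val import *
s=bot.sense(); q=Ro.from_quat(s["tcp_rot"]); json.dump(dict(p=list(map(float,s["eef_pos"])),q=list(map(float,s["tcp_rot"]))),open("st.json","w"))
piv,d0,Y,N,_=frame("gas"); z=q.apply([0,0,1]); print("axis in panel (u,y,n)",-z@d0,z@Y,z@N)
tip=s["eef_pos"]+.019*z-piv; print("tip u,y,n",-tip@d0,tip@Y,tip@N, "lever u at .068",-.068*np.cos(1.345))
c,Q=C("gas",1.46,-1,rho=.068,h=.013,a=.0105,tilt=np.radians(37)); tz=Q.apply([0,0,1])
h=c-.07*tz; print(h,c)
plan(lin(np.array(s["eef_pos"])-.03*z,q,2)); plan(lin(h,Q,4));plan(lin(c,Q,4))
E
```

```text
axis in panel (u,y,n) 0.27898089533008535 -0.014972301230930822 -0.9601799259704791
tip u,y,n 0.014921012301825123 0.06770314048226256 0.011321201996436952 lever u at .068 -0.01522401312641866
[ 0.52913455 -0.27037167  0.19555838] [ 0.56942216 -0.28268416  0.1396539 ]
dp [[0.0, 0.0, -0.05], [0.0, 0.0, -0.1]]
dr [[0.0, 0.0, 0.0], [0.0, 0.0, 0.0]]
dp [[0.009, -0.001, -0.018], [0.017, -0.001, -0.037], [0.026, -0.002, -0.055], [0.034, -0.003, -0.074]]
dr [[0.003, -0.027, 0.005], [0.006, -0.053, 0.01], [0.009, -0.08, 0.015], [0.012, -0.107, 0.02]]
dp [[0.0, 0.0, 0.058], [0.0, 0.0, 0.117], [0.0, 0.0, 0.175], [0.0, 0.0, 0.233]]
dr [[0.0, 0.0, 0.0], [0.0, 0.0, 0.0], [0.0, 0.0, 0.0], [0.0, 0.0, 0.0]]
```

Call:
send_rows(dp=[[0,0,-0.05],[0,0,-0.1],[0,0,-0.1]], dr=[[0,0,0],[0,0,0],[0,0,0]], claw=[1,1,1])

```text
time_s: 16.65
eef_pos: [0.5348, -0.277, 0.1739]
tcp_rot: [0.911, -0.127, 0.386, 0.072]
contact_force: [0.2, -1.0, -1.2]
grip_width: -0.002
finger_force: 0.0
```

Call:
send_rows(dp=[[0.009,-0.001,-0.018],[0.017,-0.001,-0.037],[0.026,-0.002,-0.055],[0.034,-0.003,-0.074],[0.034,-0.003,-0.074]], dr=[[0.003,-0.027,0.005],[0.006,-0.053,0.01],[0.009,-0.08,0.015],[0.012,-0.107,0.02],[0.012,-0.107,0.02]], claw=[1,1,1,1,1])

```text
time_s: 17.07
eef_pos: [0.5291, -0.2715, 0.1969]
tcp_rot: [0.938, -0.141, 0.313, 0.047]
contact_force: [0.3, -0.2, 0.6]
grip_width: 0.003
finger_force: 0.0
```

```bash
python3 - <<'E'
from val import *
s=bot.sense(); q=Ro.from_quat(s["tcp_rot"]); json.dump(dict(p=list(map(float,s["eef_pos"])),q=list(map(float,s["tcp_rot"]))),open("st.json","w"))
print(np.round(s["joint_positions"],2),s["eef_pos"])
c,Q=C("gas",1.46,-1,rho=.068,h=.013,a=.0105,tilt=np.radians(37)); tz=Q.apply([0,0,1])
print(np.degrees((q.inv()*Q).as_rotvec()))
plan(lin(c-.03*tz,Q,5))
E
```

```text
[ 0.48 -0.    0.    2.12 -0.28  0.41 -1.16] [ 0.52910711 -0.27150162  0.19690334]
[ 0.10713619  0.0812748  -0.08231056]
dp [[-0.001, -0.001, 0.027], [-0.001, -0.002, 0.055], [-0.002, -0.002, 0.082], [-0.003, -0.003, 0.109], [-0.003, -0.004, 0.136]]
dr [[0.0, 0.0, 0.0], [0.0, 0.0, 0.0], [0.001, 0.001, -0.001], [0.001, 0.001, -0.001], [0.001, 0.001, -0.001]]
```

Call:
send_rows(dp=[[0,0,0.027],[-0.001,-0.002,0.055],[-0.002,-0.002,0.082],[-0.003,-0.003,0.109],[-0.003,-0.004,0.136]], dr=[[0,0,0],[0,0,0],[0,0,0],[0,0,0],[0,0,0]], claw=[1,1,1,1,1])

```text
time_s: 17.48
eef_pos: [0.5504, -0.2775, 0.1592]
tcp_rot: [0.938, -0.142, 0.312, 0.047]
contact_force: [0.7, -0.1, 0.9]
grip_width: 0.005
finger_force: 0.0
```

Call:
send_rows(dp=[[0,0,0.033],[0,0,0.067],[0,0,0.1],[0,0,0.1]], dr=[[0,0,0],[0,0,0],[0,0,0],[0,0,0]], claw=[1,1,1,1])

```text
time_s: 17.82
eef_pos: [0.5678, -0.2831, 0.1347]
tcp_rot: [0.938, -0.142, 0.312, 0.047]
contact_force: [-0.3, -0.3, 0.4]
grip_width: 0.001
finger_force: 0.0
```

```bash
python3 - <<'E'
from val import *
s=bot.sense(); q=Ro.from_quat(s["tcp_rot"])
piv,d0,Y,N,_=frame("gas"); z=q.apply([0,0,1]); tip=s["eef_pos"]+.019*z-piv; print("tip u,y,n",-tip@d0,tip@Y,tip@N,s["contact_force"],np.round(s["joint_positions"],2))
c,Q=C("gas",1.46,-1,rho=.068,h=.013,a=.0105,tilt=np.radians(37))
print(c,s["eef_pos"],np.degrees((q.inv()*Q).as_rotvec()))
json.dump(dict(p=list(c),q=list(Q.as_quat())),open("st.json","w"))
qs=np.linspace(1.46,0,14)[1:]
def K(q,gap=0):
    w=np.clip((q-.5)/1.0,0,1); return C("gas",q,-1,rho=.068,h=.011+.002*w,a=.0105,gap=gap,tilt=np.radians(30+7*w))
plan([K(q) for q in qs[:5]]); plan([K(q) for q in qs[5:10]]); plan([K(q) for q in qs[10:]]+[K(0,-.004)])
E
```

```text
tip u,y,n 0.011930040343591377 0.06900011564190395 -0.00943366743844248 [-0.32161775 -0.29192925  0.4114184 ] [ 0.48  0.17 -0.02  2.09 -0.37  0.27 -1.08]
[ 0.56942216 -0.28268416  0.1396539 ] [ 0.56781254 -0.2831176   0.13472203] [ 0.07355318  0.26497697 -0.19948155]
dp [[-0.022, -0.005, -0.002], [-0.045, -0.007, -0.004], [-0.068, -0.007, -0.006], [-0.092, -0.004, -0.008], [-0.117, 0.001, -0.01]]
dr [[0.0, -0.012, 0.0], [0.0, -0.022, 0.0], [0.0, -0.031, 0.0], [0.0, -0.04, 0.0], [0.0, -0.049, 0.0]]
dp [[-0.025, 0.009, -0.001], [-0.048, 0.021, -0.001], [-0.071, 0.036, -0.002], [-0.093, 0.054, -0.002], [-0.112, 0.075, -0.003]]
dr [[0.0, -0.009, 0.0], [0.0, -0.018, 0.0], [0.0, -0.027, 0.0], [0.0, -0.032, 0.0], [0.0, -0.032, 0.0]]
dp [[-0.017, 0.024, 0.0], [-0.031, 0.05, 0.0], [-0.042, 0.079, 0.0], [-0.042, 0.092, 0.0]]
dr [[0.0, 0.0, 0.0], [0.0, 0.0, 0.0], [0.0, 0.0, 0.0], [0.0, 0.0, 0.0]]
```

The tip is uphill of the lever (u=+12 mm), 24 mm above the panel, with no contact. Next is the sweep.

Call:
send_rows(dp=[[-0.022,-0.005,-0.002],[-0.045,-0.007,-0.004],[-0.068,-0.007,-0.006],[-0.092,-0.004,-0.008],[-0.117,0.001,-0.01]], dr=[[0,-0.012,0],[0,-0.022,0],[0,-0.031,0],[0,-0.04,0],[0,-0.049,0]], claw=[1,1,1,1,1])

```text
time_s: 18.23
eef_pos: [0.5391, -0.2748, 0.1192]
tcp_rot: [0.949, -0.143, 0.279, 0.042]
contact_force: [3.1, -1.1, 2.2]
grip_width: 0.001
finger_force: 1.6
```

Call:
send_rows(dp=[[-0.025,0.009,-0.001],[-0.048,0.021,-0.001],[-0.071,0.036,-0.002],[-0.093,0.054,-0.002],[-0.112,0.075,-0.003]], dr=[[0,-0.009,0],[0,-0.018,0],[0,-0.027,0],[0,-0.032,0],[0,-0.032,0]], claw=[1,1,1,1,1])

```text
time_s: 18.65
eef_pos: [0.5043, -0.2874, 0.1006]
tcp_rot: [0.955, -0.144, 0.255, 0.038]
contact_force: [3.0, 1.2, 1.1]
grip_width: -0.001
finger_force: 1.4
```

Call:
send_rows(dp=[[-0.017,0.024,0],[-0.031,0.05,0],[-0.042,0.079,0],[-0.042,0.092,0],[-0.042,0.092,0]], dr=[[0,0,0],[0,0,0],[0,0,0],[0,0,0],[0,0,0]], claw=[1,1,1,1,1])

```text
time_s: 19.07
eef_pos: [0.4898, -0.3015, 0.0947]
tcp_rot: [0.956, -0.139, 0.255, 0.033]
contact_force: [7.4, 29.6, 14.7]
grip_width: -0.003
finger_force: 15.7
```

```bash
python3 - <<'E'
from val import *
s=bot.sense(); print(s["eef_pos"],st()["p"],s["contact_force"])
piv,d0,Y,N,_=frame("gas"); v=s["eef_pos"]-piv; print("d,y,n",v@d0,v@Y,v@N)
p=np.array(st()["p"])
plan([(p+.02*Y,None),(p+.03*Y+.03*N,None),(p+.03*Y+.065*N,None),(p+.03*Y+.1*N,None),(p+.03*Y+.14*N,None)])
plan(lin(np.array(st()["p"])+[.0,.03,.14],None,5))
E
```

```text
[ 0.48976549 -0.30154315  0.09469124] [0.48824626684163197, -0.3105767578560233, 0.09717950309873037] [ 7.43438721 29.55360019 14.69516902]
d,y,n 0.0702892638133222 0.02859249392087035 0.009394492659248832
dp [[0.0, -0.067, 0.0], [0.0, -0.1, -0.1], [0.0, -0.1, -0.217], [0.0, -0.1, -0.333], [0.0, -0.1, -0.467]]
dr [[0.0, 0.0, 0.0], [0.0, 0.0, 0.0], [0.0, 0.0, 0.0], [0.0, 0.0, 0.0], [0.0, 0.0, 0.0]]
dp [[0.042, -0.019, -0.084], [0.083, -0.038, -0.167], [0.125, -0.057, -0.251], [0.167, -0.077, -0.335], [0.208, -0.096, -0.419]]
dr [[0.0, 0.0, 0.0], [0.0, 0.0, 0.0], [0.0, 0.0, 0.0], [0.0, 0.0, 0.0], [0.0, 0.0, 0.0]]
```

Call:
send_rows(dp=[[0,-0.067,0],[0,-0.1,-0.1],[0,-0.1,-0.217],[0,-0.1,-0.333],[0,-0.1,-0.467]], dr=[[0,0,0],[0,0,0],[0,0,0],[0,0,0],[0,0,0]], claw=[1,1,1,1,1])

```text
time_s: 19.48
eef_pos: [0.4257, -0.2606, 0.2147]
tcp_rot: [0.956, -0.145, 0.253, 0.038]
contact_force: [1.1, -1.3, 0.0]
grip_width: 0.001
finger_force: 0.0
```

Call:
send_rows(dp=[[0.042,-0.019,-0.084],[0.083,-0.038,-0.167],[0.125,-0.057,-0.251],[0.167,-0.077,-0.335],[0.208,-0.096,-0.419]], dr=[[0,0,0],[0,0,0],[0,0,0],[0,0,0],[0,0,0]], claw=[1,1,1,1,1])

```text
time_s: 19.9
eef_pos: [0.4413, -0.2424, 0.3551]
tcp_rot: [0.957, -0.146, 0.248, 0.035]
contact_force: [0.8, -0.6, 1.0]
grip_width: 0.001
finger_force: 0.0
```

```bash
python3 - <<'E'
from val import *
d=bot.snapshot("side");t=bot.snapshot("top"); np.savez("last.npz",s=d["frame"],t=t["frame"])
f=lambda a,x,y,w,h:cv2.resize(a[y:y+h,x:x+w,::-1],(400,300),interpolation=cv2.INTER_CUBIC)
cv2.imwrite("pics/g3.png",np.vstack([np.hstack([f(d["frame"],280,140,100,75),f(t["frame"],350,165,100,75)]),np.hstack([f(d["frame"],170,190,180,135),f(t["frame"],150,130,180,135)])]))
E
```

```text
(no output)
```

View pics/g3.png

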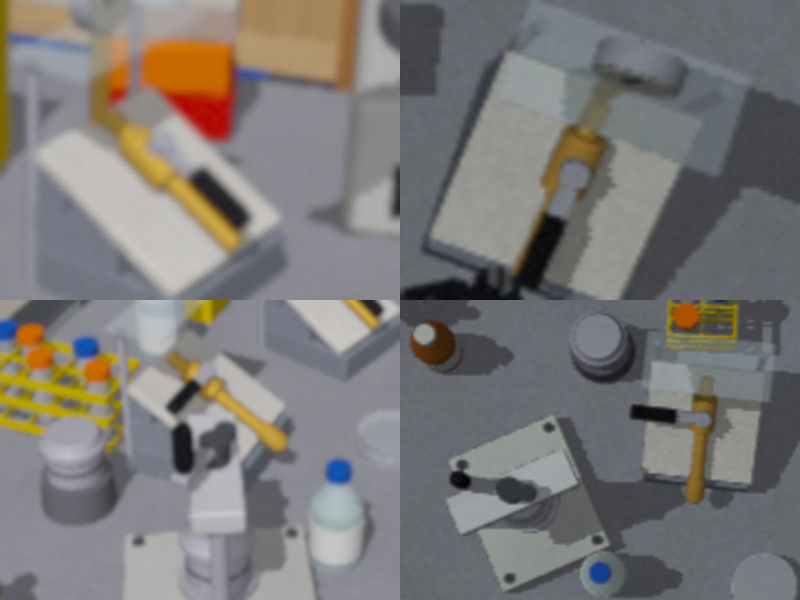

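```bash
python3 - <<'E'
from h import *
g=lambda p,z:least_squares(lambda v:pr(ct,[v[0],v[1],z])[0]-p,[.5,.25]).x
a=g(T((95,284)),.2805);b=g([150+60*.45,130+180*.45],.268)
for k in(a,b): print(k,np.degrees(np.arctan2(k[1]-.2027,k[0]-.5015)))
E
```

```text
[0.49062254 0.25231011] 102.36691493060927
[0.50621484 0.25179811] 84.51476840287489
```

```bash
python3 -c "
from station import bot
print(bot.hand_in())"
```

```text
the job is handed in; nothing more can be done
None
```

I've handed the job in: the cell is clamped half a turn past contact, then the vent was shut to its stop, then the gas opened to its stop; nothing else looked moved in the last pictures.

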